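# Gauge the blind pocket beside the sink

## Robot

A 6-joint arm with a two-finger parallel gripper is mounted at the origin on the work surface. World frame = base frame: x ahead of the robot, y to its left, z up, the work surface at z = 0. Lengths are in m, angles in degrees, forces in N, time in s.
With the tool pointing down it reaches from about 0.3 to 0.75 m from the base axis. Payload 8.5 kg.
Tool frame: the origin (TCP) lies on the centre line of the jaws, within the pads' length; the fingertips stand 11 mm ahead of it and the grasp point (between the pads) lies 8 mm behind it; z points along the fingers, y is the line along which they close (so a half turn about z gives the same grasp; the last joint's range is limited). The gripper opens to 85 mm and grips with 20 to 120 N. Pads are 22 mm wide; open, the fingers measure 114 mm over their backs; the gripper's body (76 mm by 85 mm) begins 54 mm behind the grasp point. The pads swing forward as they close: fully open they stand 13 mm farther back than shut.
Start: joints at [55.789, 21.807, 74.336, -0, 83.858, -12.336], TCP at [0.205, 0.51, 0.211] pointing down, gripper open.
Joint ranges: [-178.18, 178.18], [-50.72, 133.34], [12.68, 142.11], [-81.47, 261.47], [9.98, 163.14], [-165.26, 165.26]. Speed limits (degrees/s): [136.94, 136.94, 180, 180, 180, 180].

## Interface

Orientations are given as a 3x3 rotation matrix whose columns are the frame's x, y, z axes.
In Python, from rig import env gives the robot as it stands.
- The arm moves only by the shell command python3 nudge.py [FORCE], which reads ROWS from standard input. ROWS is a JSON list of rows, 1 to 10 of them, each written [[dx, dy, dz], turn, opening]: dx, dy, dz in normalised numbers (1 is 1000 mm), then a turn about the tool's z in a scale on which 1.0 is 360 degrees, then the finger opening in m; each row shifts and turns the commanded pose from where the row before left it, along the tool's axes as they then stand; what a row does not reach is not made up. A row lasts 1/10 s, in which the tool goes at most 0.05 m and 8.59 degrees, less where a joint would pass 70% of its speed; a pose out of reach is approached as far as the arm can. The fingers move at their own pace and stop on an object; FORCE is the grip in N (left out, the last holds). Time passes only in rows, so rows that do not move let the fingers close. It prints the time, the measured TCP pose, the force, the opening and the grip force at its end. Input that does not fit is refused with a message, and nothing moves.
- env.observe(): the state, without advancing time (a new reading comes with each control period).
- env.get_image(name): name is "scene" or "top" or "wrist"; returns a dict with "pixels" (384x512x3 uint8, red, green, blue), "K" (3x3 intrinsics, pixels), "extrinsics" (4x4, takes a point from world to camera coordinates). Camera axes: x right, y down, z forward; pixel columns grow to the right and rows downward; lengths in m; the calibration is good to about 2 mm. The wrist camera is an equidistant fisheye: a pixel r from the principal point sees the ray r / f radians off the axis. A picture is of the moment at which its call begins. There is no depth.
- env.close_job(): hands the job in; it is judged then, once.
The state is a dict: "time_s": time; "q": joint angles; "qvel": joint speeds; "joint_efforts": joint torques, N m; "position": TCP position; "tool_rot": TCP orientation; "ft_force": force on the tool from outside, world axes, zero at the start; "wrist_torque": the same for the moment, N m; "grip_width": finger opening in m; "gripper_force": force on a finger pad.
Only numpy, scipy, OpenCV 4.12 (cv2) and the standard library are available. Lean on these libraries where they do the work, as an engineer would, in place of code of your own. Each camera call takes 0.05 s, during which the arm holds its last target. There are 200 camera calls.

## Task

Take the depth gauge out of its round holder by its square head and measure the blind pocket of the rectangular mounting block: lower the rod into the pocket, let the crossbar come to lie flat on the block, and push the rod on down through it until it bottoms out, then hold it on the bottom for two seconds with a steady push of about 12 N, never more than 25 N. Let go and leave the gauge standing there with its crossbar still flat on the block, so that I can read the depth, and leave the soap dish, cup and dispenser where they are.

Things in the scene. Friction and masses are not known exactly. Their poses are not given: they have to be found in the camera images.
- gauge: The depth gauge's steel crossbar, loose, 18 x 74 x 8 mm (x, y, z), with an 18 mm square hub, top 15 mm above the underside. An upright rod slides through it with about 3 N friction and stays where it is put (the whole gauge weighs 1.0 to 1.8 N, so it does not sink by itself). Origin: centre of the underside; z up, y along the crossbar. Starts upright, crossbar resting on the holder's top.
- rod: The gauge's rod with its head, sliding upright in the crossbar: 9 mm in diameter, foot chamfered 2 mm; on top a grey square head 22 x 22 mm, 34 mm high. Starts with 18 to 21 mm showing below the crossbar; can be pushed down to 54 mm. Lifting by the head lifts the crossbar too. Axes as the crossbar's; origin 18 mm above the tip.
- rod_head (a point): Grasp point in the head, 88 mm above the rod's tip, 14 mm below the head's top: grasp from above, closing across the crossbar (along the gauge's x, 22 mm wide).
- rod_tip (a point): Centre of the rod's lower end.
- block: White resin mounting block, fixed on the shelf, 60 x 90 x 64 mm (x, y, z), with one blind pocket upright in the middle of its top. Origin: centre of its underside; z up.
- block_hole0 (a point): Centre of the pocket's mouth, in the plane of the block's top: a round bore 12 mm in diameter with a 1.5 mm chamfer. Its depth is not known beforehand: 34 to 50 mm, and it cannot be seen; the floor is rigid. Axes as the block's.
- holder: White ceramic holder, fixed on the shelf: a round pot 62 mm in diameter, 74 mm high, with an upright hole 16 mm in diameter. Origin: centre of its underside. Shelf: white resin, 180 mm deep, 30 mm high, top at z = 0.03 m; a low steel spring clamp grips its robot-side edge near the middle.
- dispenser: Pump dispenser (bystander), loose, 62 mm in diameter, 171 mm high. Origin: centre of its underside.
- cup: Yellow plastic measuring cup (bystander), loose, 74 mm across, 70 mm high, with a flat handle reaching 90 mm from its axis along +y. Origin: centre of its underside.
- soap_dish: Round stainless soap dish (bystander), loose, 76 mm across, 20 mm high, standing between block and holder. Origin: centre of its underside.

How it is judged (in metres and radians):
On the way, in this order (a step that is already met when the one before it is completed fails the run):
1. the rod has entered the pocket by at least 8 mm (z of rod_tip in the frame of block_hole0 below -0.008 m and horizontal distance between rod_tip and block_hole0 below 0.004 m), for 0.05 s.
2. the crossbar lies flat on the block and the rod is held on the pocket's floor for 1.2 s, pressing with 5 to 18 N (z of gauge in the frame of block_hole0 between -0.002 and 0.0018 m and angle between gauge's own z axis and vertical below 0.04 rad and horizontal distance between gauge and block_hole0 below 0.004 m and horizontal distance between rod_tip and block_hole0 below 0.003 m and z of rod_tip in the frame of block_hole0 below -0.03 m and contact force between rod and block between 5 and 18 N), for 1.2 s.
At the end, for the whole second after the job is handed in: The gauge stands released and at rest in the pocket, upright within 0.04 rad, its rod at least 30 mm down the pocket and its crossbar's underside on the block's top (within 1.8 mm), centred on the pocket (rod within 3 mm, crossbar within 4 mm) (z of gauge in the frame of block_hole0 between -0.002 and 0.0018 m and angle between gauge's own z axis and vertical below 0.04 rad and horizontal distance between gauge and block_hole0 below 0.004 m and horizontal distance between rod_tip and block_hole0 below 0.003 m and z of rod_tip in the frame of block_hole0 below -0.03 m and linear speed of each of gauge, rod below 0.01 m/s); the robot touches nothing.
It fails at once if the rod presses on the block (rim, wall or pocket floor) with more than 28 N (contact force between rod and block above 28 N).
It fails at once if the pump dispenser is shifted by more than 20 mm (distance of dispenser from where it was at the start of the episode above 0.02 m).
It fails at once if the measuring cup is shifted by more than 20 mm (distance of cup from where it was at the start of the episode above 0.02 m).
It fails at once if the soap dish is shifted by more than 20 mm (distance of soap_dish from where it was at the start of the episode above 0.02 m).
It also fails if it takes over 56 s, if anything falls off the work surface, if the arm or the gripper's body presses on something with over 40 N, if the wrist force passes 120 N, or if a joint passes its speed limit or range.

## Working session

There is one attempt and no reset: what is moved stays moved. The work goes in short steps, Python scripts to look and compute and a shell command to move; the robot and the scene stay as the last step left them, time stands still between calls to the robot, and variables do not carry over. Pictures are saved under pics/ and viewed, at most 11 in all, crops included, and the job is handed in when it is done.

```bash
ls; mkdir -p pics; python3 - <<'E'
from rig import env
import cv2,numpy as np
o=env.observe();print(o)
for n in("scene","top","wrist"):
    i=env.get_image(n);cv2.imwrite(f"pics/{n}0.png",i["pixels"][:,:,::-1]);np.savez(f"pics/{n}0.npz",**i);print(n,i["K"].tolist(),np.round(i["extrinsics"],4).tolist())
E
```

```text
nudge.py
pics
rig.py
{'time_s': 0.0, 'q': array([ 5.57900408e+01,  2.18407889e+01,  7.43860987e+01, -7.24727046e-05,
        8.38582039e+01, -1.23365457e+01]), 'qvel': array([ 0.07859378, -0.12001929,  0.02884649,  0.05947878,  0.05731352,
       -0.00251129]), 'joint_efforts': array([-2.63486567e-03, -4.48477614e+01, -2.31269252e+01, -3.73970315e-04,
        4.93729633e-03, -5.49368380e-06]), 'position': array([0.20472456, 0.51012009, 0.21030577]), 'tool_rot': array([[-9.28009148e-01,  3.72556474e-01, -8.33938761e-04],
       [ 3.72557273e-01,  9.28008388e-01, -1.22888180e-03],
       [ 3.16074297e-04, -1.45110350e-03, -9.99998897e-01]]), 'ft_force': array([ 0.34031953,  0.38959613, -0.3495324 ]), 'wrist_torque': array([ 0.01398773,  0.01717643, -0.00389087]), 'gripper_force': 0.0, 'grip_width': 0.08485711672684274}
scene [[350.6494142820178, 0.0, 255.62511435865508], [0.0, 350.6494142820178, 192.56466541495303], [0.0, 0.0, 1.0]] [[0.1966, 0.9802, -0.0232, -0.1399], [0.5871, -0.1366, -0.7979, -0.235], [-0.7852, 0.1433, -0.6024, 1.5181], [0.0, 0.0, 0.0, 1.0]]
top [[385.1838579873812, 0.0, 258.11495920134905], [0.0, 385.1838579873812, 186.05891130035337], [0.0, 0.0, 1.0]] [[0.0173, -0.9996, -0.0222, 0.0129], [-0.9945, -0.015, -0.1035, 0.6088], [0.1031, 0.0238, -0.9944, 1.0677], [0.0, 0.0, 0.0, 1.0]]
wrist [[297.3186396354542, 0.0, 254.72599792536383], [0.0, 297.3186396354542, 189.50750379345746], [0.0, 0.0, 1.0]] [[0.3716, 0.9284, -0.0007, -0.5495], [0.8868, -0.3547, 0.2963, -0.0399], [0.2749, -0.1107, -0.9551, 0.3793], [0.0, 0.0, 0.0, 1.0]]
```

View pics/scene0.png

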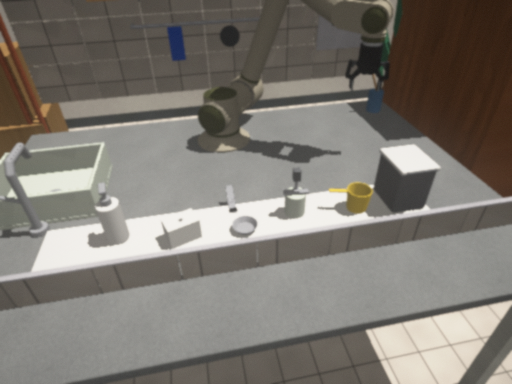

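View pics/top0.png

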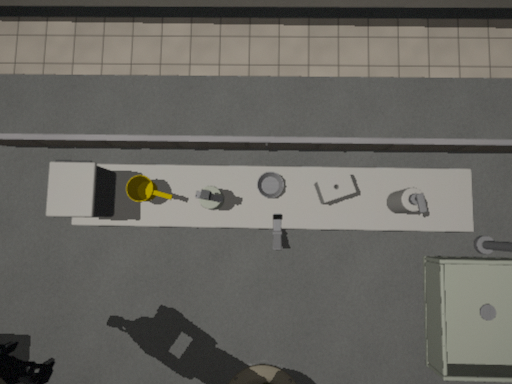

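The scene view shows the gauge in its holder at about (296,190), the cup at (357,198), the dish at (245,226), the block at (182,228) and the dispenser at (112,220). In the top view the holder is at (209,197), the block with its bore at (336,187), the dish at (271,186), the cup at (141,189) and the dispenser at (411,201). I'll zoom in next.

```bash
cat > h.py <<'E'
import numpy as np,cv2
def load(n): return dict(np.load(f"pics/{n}.npz"))
def ray(i,u,v):
    E=i["extrinsics"];R,t=E[:3,:3],E[:3,3]
    return -R.T@t, R.T@np.linalg.solve(i["K"],np.array([u,v,1.]))
def onz(i,u,v,z):
    c,d=ray(i,u,v);return c+d*(z-c[2])/d[2]
def proj(i,p):
    q=i["extrinsics"][:3,:3]@np.asarray(p)+i["extrinsics"][:3,3];q=i["K"]@q;return q[:2]/q[2]
def tri(i,a,j,b):
    c,d=ray(i,*a);e,f=ray(j,*b);d/=np.linalg.norm(d);f/=np.linalg.norm(f)
    s=np.linalg.lstsq(np.c_[d,-f],e-c,rcond=None)[0]
    p,q=c+s[0]*d,e+s[1]*f;return (p+q)/2,np.linalg.norm(p-q)
E
python3 - <<'E'
from h import *
t=load("top0");s=load("scene0")
for n,u,v,z in(("hole",336,187,.094),("holder",209,197,.104),("head",205,195,.16),("dish",271,186,.05),("cup",141,189,.1)):print(n,onz(t,u,v,z).round(4))
f=lambda i,x,y,w,h,k:cv2.resize(i["pixels"][y:y+h,x:x+w,::-1],None,fx=k,fy=k,interpolation=cv2.INTER_CUBIC)
a=f(t,180,170,66,50,6);b=f(t,305,165,66,50,6);c=f(s,265,160,66,60,6);d=f(s,150,205,66,60,6)
cv2.imwrite("pics/z.png",np.vstack([np.hstack([a,b])[:240*6],np.hstack([c,d])])[:, :800][:660])
m=np.vstack([np.hstack([a,b]),np.hstack([c,d])]);m=cv2.resize(m,None,fx=.9,fy=.9);print(m.shape);cv2.imwrite("pics/z.png",m)
E
```

```text
hole [ 0.6027 -0.1875  0.094 ]
holder [0.5698 0.1514 0.104 ]
head [0.5706 0.1532 0.16  ]
dish [ 0.6074 -0.0138  0.05  ]
cup [0.5888 0.3363 0.1   ]
(594, 713, 3)
```

View pics/z.png

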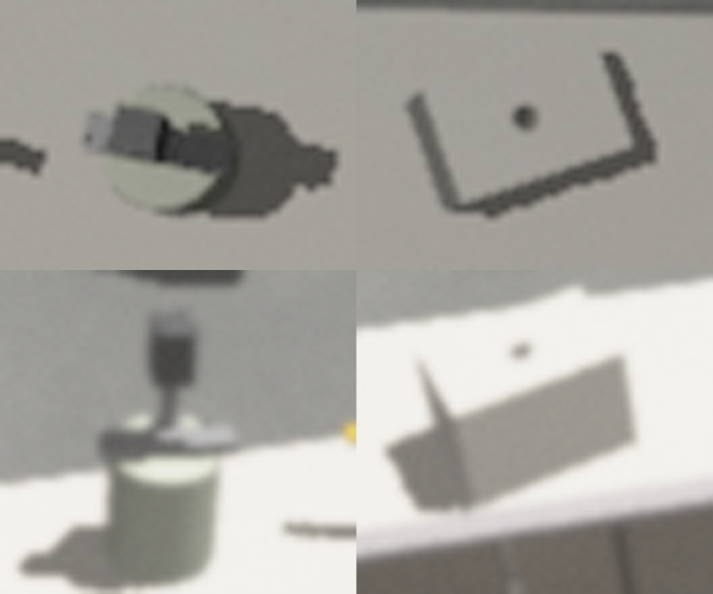

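The zoom shows the head top at about top-view pixel (205.6,194.4) with the crossbar yawed about -9°. The bore is at (336.1,186.9) and the block is yawed about +17°. I'll go above the gauge and look with the wrist camera.

The rows are not in the units I measure in: turns go in shares of 360 degrees. I convert before sending: 8.5 degrees is 0.0236.

```bash
echo '[[[0, 0, -0.04], 0, 0.085], [[0, 0, -0.04], 0, 0.085], [[-0.04, -0.016, 0], 0, 0.085], [[-0.04, -0.016, 0], 0, 0.085], [[-0.04, -0.016, 0], 0, 0.085], [[-0.04, -0.016, 0], 0, 0.085], [[-0.04, -0.016, 0], 0, 0.085], [[-0.04, -0.016, 0], 0, 0.085], [[-0.04, -0.016, 0], 0, 0.085], [[-0.04, -0.016, 0], 0, 0.085]]' | python3 nudge.py
echo '[[[-0.04, -0.016, 0], 0, 0.085], [[-0.04, -0.016, 0], 0, 0.085], [[-0.04, -0.016, 0], 0, 0.085], [[-0.03, -0.016, 0], 0, 0.085], [[0, 0, 0], 0.0236, 0.085], [[0, 0, 0], 0.0236, 0.085], [[0, 0, 0], 0.0236, 0.085], [[0, 0, 0], 0.0236, 0.085], [[0, 0, 0], 0.0236, 0.085], [[0, 0, 0], 0.0236, 0.085]]' | python3 nudge.py
echo '[[[0, 0, 0], 0.0236, 0.085], [[0, 0, 0], 0.0236, 0.085], [[0, 0, 0], 0.0236, 0.085], [[0, 0, 0], 0, 0.085], [[0, 0, 0], 0, 0.085]]' | python3 nudge.py
```

```text
time_s: 1.15
position: [0.4551, 0.2709, 0.2908]
tool_rot: [[-0.928, 0.373, -0.0], [0.373, 0.928, -0.0], [0.0, -0.0, -1.0]]
ft_force: [0.3, 1.2, 0.2]
grip_width: 0.0852
gripper_force: 0.0
time_s: 2.15
position: [0.5694, 0.1571, 0.2905]
tool_rot: [[-0.289, 0.957, -0.001], [0.957, 0.289, -0.0], [0.0, -0.001, -1.0]]
ft_force: [0.8, 0.0, -0.2]
grip_width: 0.0851
gripper_force: 0.0
time_s: 2.65
position: [0.5695, 0.1571, 0.2907]
tool_rot: [[0.142, 0.99, -0.0], [0.99, -0.142, -0.0], [-0.0, -0.0, -1.0]]
ft_force: [0.4, -0.2, 0.5]
grip_width: 0.0848
gripper_force: 0.0
```

```bash
cat >> h.py <<'E'
def wray(i,u,v):
    K,E=i["K"],i["extrinsics"];R,t=E[:3,:3],E[:3,3]
    x,y=(u-K[0,2])/K[0,0],(v-K[1,2])/K[1,1];r=np.hypot(x,y)+1e-12
    d=np.array([np.sin(r)*x/r,np.sin(r)*y/r,np.cos(r)]);return -R.T@t,R.T@d
def wonz(i,u,v,z):
    c,d=wray(i,u,v);return c+d*(z-c[2])/d[2]
def wproj(i,p):
    q=i["extrinsics"][:3,:3]@np.asarray(p)+i["extrinsics"][:3,3];r=np.hypot(q[0],q[1]);th=np.arctan2(r,q[2])
    return i["K"][0,0]*th*q[:2]/r+i["K"][:2,2]
def snap(n,k):
    from rig import env
    i=env.get_image(n);np.savez(f"pics/{k}.npz",**i);cv2.imwrite(f"pics/{k}.png",i["pixels"][:,:,::-1]);return i
E
python3 -c "
from h import *
snap('wrist','w1')"
```

```text
(no output)
```

View pics/w1.png

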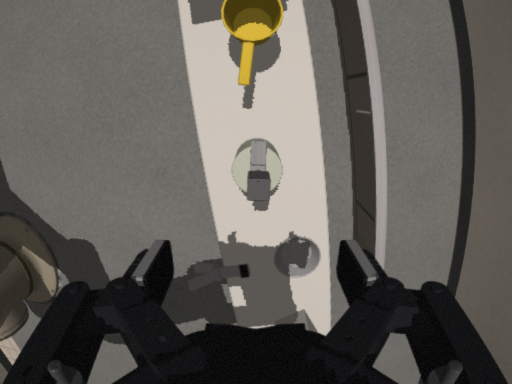

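The gauge is at (258,170) in the wrist picture, with its head at (259,185) and the pot centre at about (257,167). The cup handle ends at (244,83), away from the fingers. I'll zoom in for edges.

```bash
python3 -c "
from h import *
i=load('w1');c=i['pixels'][130:210,220:300,::-1];cv2.imwrite('pics/w1z.png',cv2.resize(c,None,fx=7,fy=7,interpolation=cv2.INTER_CUBIC))
print(wproj(i,[.57,.153,.187]),wproj(i,[.57,.153,.104]),wproj(i,[.57,.157,.29]))"
```

```text
[254.94207682 185.97926968] [254.83672379 166.44019695] [254.27227947 228.05700266]
```

View pics/w1z.png

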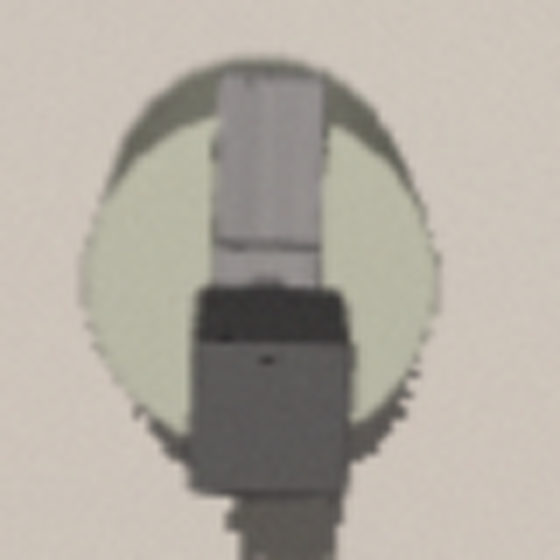

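```bash
python3 -c "
from h import *
i=load('w1')
P=lambda x,y:((x+.5)/7-.5+220,(y+.5)/7-.5+130)
for z in(.184,.187,.19):
  q=[wonz(i,*P(*c),z)[:2] for c in((194,342),(354,342),(348,492),(190,492))]
  print(z,np.mean(q,0).round(4),[round(np.linalg.norm(q[k]-q[k-1])*1e3,1) for k in range(4)],[np.degrees(np.arctan2(*(q[b]-q[a])[::-1])).round(1) for a,b in((0,1),(3,2),(3,0),(2,1))])
a,b=[wonz(i,*P(*c),.112) for c in((218,75),(326,75))];print('bar end',a.round(4),b.round(4),((a+b)/2).round(4))
t=load('top0');s=load('scene0')
print('top',onz(t,205.6-.4,194.4-.4,.187).round(4))
"
```

```text
0.184 [0.5726 0.1484] [np.float64(21.3), np.float64(21.5), np.float64(21.3), np.float64(21.7)] [np.float64(-8.1), np.float64(-8.1), np.float64(80.0), np.float64(80.6)]
0.187 [0.5727 0.1494] [np.float64(21.1), np.float64(21.3), np.float64(21.1), np.float64(21.5)] [np.float64(-8.1), np.float64(-8.1), np.float64(80.0), np.float64(80.6)]
0.19 [0.5728 0.1503] [np.float64(20.9), np.float64(21.0), np.float64(20.9), np.float64(21.2)] [np.float64(-8.1), np.float64(-8.1), np.float64(80.0), np.float64(80.6)]
bar end [0.5699 0.1862 0.112 ] [0.5876 0.1838 0.112 ] [0.5787 0.185  0.112 ]
top [0.5709 0.1484 0.187 ]
```

```bash
echo '[[[-0.0074, 0.0046, 0.026], 0, 0.085], [[0, 0, 0.03], 0, 0.085], [[0, 0, 0.03], 0, 0.085], [[0, 0, 0.025], 0, 0.085], [[0, 0, 0.015], 0, 0.085], [[0, 0, 0], 0, 0.085], [[0, 0, 0], 0, 0.085]]' | python3 nudge.py 60; echo '[[[0, 0, 0], 0, 0.04], [[0, 0, 0], 0, 0.03], [[0, 0, 0], 0, 0.015], [[0, 0, 0], 0, 0.01], [[0, 0, 0], 0, 0.01], [[0, 0, 0], 0, 0.01], [[0, 0, 0], 0, 0.01], [[0, 0, 0], 0, 0.01]]' | python3 nudge.py 60
```

```text
time_s: 3.4
position: [0.5733, 0.1491, 0.1655]
tool_rot: [[0.144, 0.99, 0.001], [0.99, -0.144, 0.0], [0.0, 0.001, -1.0]]
ft_force: [-0.5, 0.6, 0.0]
grip_width: 0.0849
gripper_force: 0.0
time_s: 4.2
position: [0.5731, 0.1491, 0.1651]
tool_rot: [[0.146, 0.989, 0.0], [0.989, -0.146, -0.0], [0.0, 0.0, -1.0]]
ft_force: [-1.8, -1.1, 2.6]
grip_width: 0.0097
gripper_force: 1.2
```

Opening 9.7 mm is narrower than the head, so I'll look.

```bash
python3 -c "
from h import *
a=snap('wrist','w2');b=snap('scene','s2');snap('top','t2')
f=lambda i,x,y,w,h,k:cv2.resize(i['pixels'][y:y+h,x:x+w,::-1],None,fx=k,fy=k,interpolation=cv2.INTER_CUBIC)
cv2.imwrite('pics/z2.png',np.hstack([f(a,156,100,200,200,2),f(b,260,140,80,80,5)]))"
```

```text
(no output)
```

View pics/z2.png

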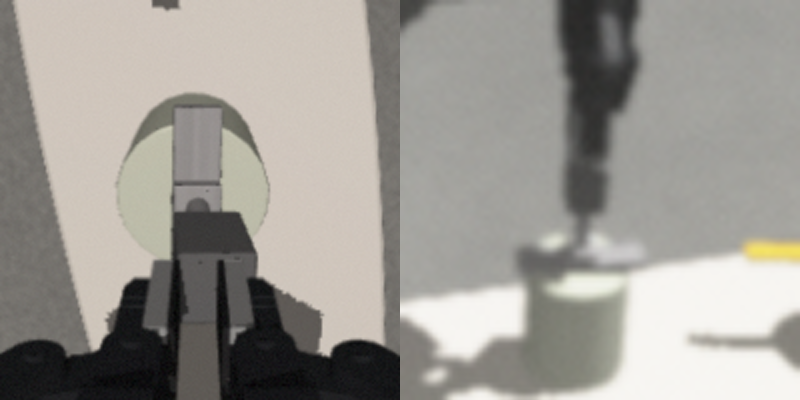

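```bash
python3 -c "
from h import *
i=load('w2');z=lambda p:((wproj(i,p)-[156,100])*2).round()
for n,p in dict(top=[.573,.149,.187],topback=[.5715,.138,.187],topfront=[.5745,.160,.187],botfront=[.5745,.160,.153],tips=[.573,.149,.154],tcp=[.573,.149,.165],grasp=[.573,.149,.173],t200=[.573,.149,.2],barend=[.5787,.185,.112]).items():print(n,z(p))
a=load('s2');print((proj(a,[.573,.149,.187])-[260,140])*5,(proj(a,[.573,.149,.152])-[260,140])*5,(proj(a,[.573,.149,.112])-[260,140])*5)
from rig import env;o=env.observe();print(o)"
```

```text
top [194. 291.]
topback [195. 327.]
topfront [194. 254.]
botfront [194. 209.]
tips [195. 243.]
tcp [195. 257.]
grasp [195. 269.]
t200 [194. 316.]
barend [196. 106.]
[183.64489096 140.59224511] [180.72811583 192.2354036 ] [177.54200934 248.64722659]
{'time_s': 4.35, 'q': array([ 3.13908996e+00,  2.80116423e+01,  7.18220968e+01, -8.75807765e-04,
        8.01614838e+01,  1.15129608e+01]), 'qvel': array([-0.03591347,  0.04374471, -0.10848778, -0.01653846,  0.07282639,
        0.14891221]), 'joint_efforts': array([ 9.91862523e-02, -4.84771228e+01, -2.19448757e+01,  7.35445018e-02,
       -1.65223349e-01,  1.75539917e-03]), 'position': array([0.5730224 , 0.14909827, 0.16498019]), 'tool_rot': array([[ 1.45629281e-01,  9.89339227e-01,  8.40745454e-05],
       [ 9.89339230e-01, -1.45629281e-01, -1.04727133e-05],
       [ 1.88264953e-06,  8.47033798e-05, -9.99999996e-01]]), 'ft_force': array([-0.80251749,  0.3100646 ,  2.45656255]), 'wrist_torque': array([-0.03470555,  0.07614584, -0.00664767]), 'gripper_force': 1.2316881126025692, 'grip_width': 0.010115391686961088}
```

```bash
python3 -c "
from h import *
a=load('w2');b=load('t2')
f=lambda i,x,y,w,h,k:cv2.resize(i['pixels'][y:y+h,x:x+w,::-1],None,fx=k,fy=k,interpolation=cv2.INTER_CUBIC)
cv2.imwrite('pics/z3.png',np.hstack([f(a,216,200,80,100,6),f(b,180,165,50,100,6)]))"
```

```text
(no output)
```

View pics/z3.png

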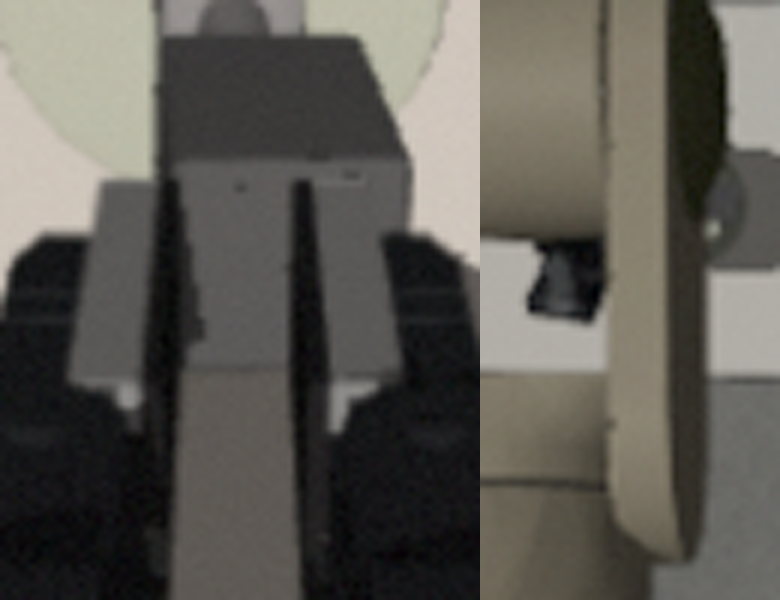

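The fingertips closed on top of the head rather than around it: in the wrist zoom the pad ends at row 182 lie over the head's top face. So the fingertips stand higher than the reported TCP suggests. I'll open, check the fingers' height with the head released, and then go lower.

```bash
echo '[[[0, 0, -0.01], 0, 0.085], [[0, 0, -0.02], 0, 0.085], [[0, 0, 0], 0, 0.085], [[0, 0, 0], 0, 0.085], [[0, 0, 0], 0, 0.085], [[0, 0, 0], 0, 0.085], [[0, 0, 0], 0, 0.085], [[0, 0, 0], 0, 0.085]]' | python3 nudge.py 60
python3 -c "
from h import *
a=snap('wrist','w4');b=snap('scene','s4');t=snap('top','t4')
f=lambda i,x,y,w,h,k:cv2.resize(i['pixels'][y:y+h,x:x+w,::-1],None,fx=k,fy=k,interpolation=cv2.INTER_CUBIC)
cv2.imwrite('pics/z4.png',np.hstack([f(a,140,150,220,150,2.5)[:375],f(b,270,130,50,75,5)]))"
```

```text
time_s: 5.15
position: [0.5729, 0.1491, 0.1946]
tool_rot: [[0.146, 0.989, -0.001], [0.989, -0.146, -0.0], [-0.0, -0.001, -1.0]]
ft_force: [0.2, -0.3, -0.2]
grip_width: 0.0852
gripper_force: 0.0
```

View pics/z4.png

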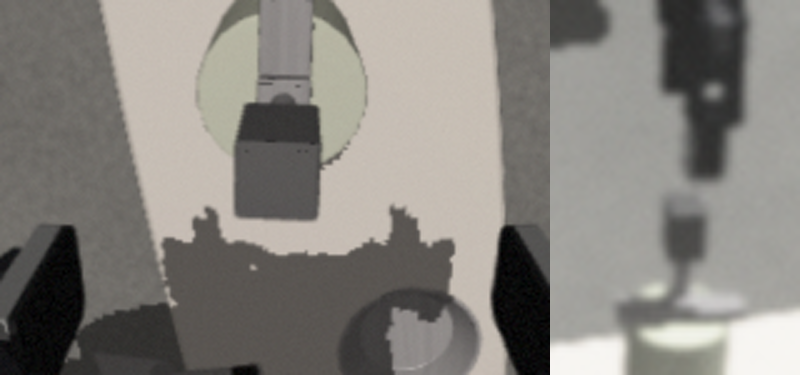

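The scene crop shows the fingertips (about row 166) just above the head top (about row 170), at TCP z 0.195. The head is upright and free. I'll quantify the heights.

```bash
python3 -c "
from h import *
s=load('s4');w=load('w4')
for z in(.18,.19,.2,.21,.22):print('tip near',z,proj(s,[.62,.142,z]).round(1),'w tip',[((wproj(w,[.573+sg*.0425+.0016,.149-sg*.006+.011,z])-[140,150])*2.5).round() for sg in(-1,1)])
Q=[((x+.5)/2.5-.5+140,(y+.5)/2.5-.5+150) for x,y in((237,143),(321,143),(319,219),(234,217))]
for z in(.165,.17,.175,.18,.187):
  q=[wonz(w,*c,z)[:2] for c in Q];print(z,np.mean(q,0).round(4),[round(np.linalg.norm(q[k]-q[k-1])*1e3,1) for k in range(4)],proj(s,[*np.mean(q,0),z]).round(1))
"
```

```text
tip near 0.18 [299.1 179.9] w tip [array([118., 133.]), array([450., 132.])]
tip near 0.19 [299.3 176.9] w tip [array([110., 147.]), array([458., 145.])]
tip near 0.2 [299.5 173.8] w tip [array([100., 162.]), array([468., 160.])]
tip near 0.21 [299.7 170.6] w tip [array([ 90., 179.]), array([478., 177.])]
tip near 0.22 [299.9 167.4] w tip [array([ 79., 197.]), array([489., 196.])]
0.165 [0.5697 0.1407] [np.float64(22.9), np.float64(23.3), np.float64(23.5), np.float64(24.5)] [293.2 174.4]
0.17 [0.5701 0.1429] [np.float64(22.3), np.float64(22.7), np.float64(22.9), np.float64(23.9)] [294.1 172.9]
0.175 [0.5705 0.145 ] [np.float64(21.7), np.float64(22.1), np.float64(22.3), np.float64(23.3)] [294.9 171.4]
0.18 [0.5709 0.1471] [np.float64(21.1), np.float64(21.5), np.float64(21.7), np.float64(22.6)] [295.8 169.9]
0.187 [0.5714 0.1501] [np.float64(20.3), np.float64(20.6), np.float64(20.8), np.float64(21.7)] [297.  167.8]
```

The images agree that the fingertips stand about 21 mm (shut) to 33 mm (open) above the reported TCP, so I'll command about 40 mm lower than the nominal grasp.

```bash
echo '[[[-0.0015, -0.0015, 0.02], 0, 0.085], [[0, 0, 0.02], 0, 0.085], [[0, 0, 0.015], 0, 0.085], [[0, 0, 0.01], 0, 0.085], [[0, 0, 0.005], 0, 0.085], [[0, 0, 0], 0, 0.085], [[0, 0, 0], 0, 0.085]]' | python3 nudge.py 60; echo '[[[0, 0, 0], 0, 0.03], [[0, 0, 0], 0, 0.025], [[0, 0, 0], 0, 0.015], [[0, 0, 0], 0, 0.01], [[0, 0, 0], 0, 0.01], [[0, 0, 0], 0, 0.01], [[0, 0, 0], 0, 0.01], [[0, 0, 0], 0, 0.01]]' | python3 nudge.py 60
```

```text
time_s: 6.0
position: [0.5717, 0.1479, 0.1256]
tool_rot: [[0.146, 0.989, 0.001], [0.989, -0.146, 0.0], [0.0, 0.001, -1.0]]
ft_force: [-0.0, -0.2, -0.5]
grip_width: 0.0847
gripper_force: 0.0
time_s: 6.8
position: [0.5713, 0.1478, 0.125]
tool_rot: [[0.146, 0.989, 0.0], [0.989, -0.146, -0.0], [0.0, 0.0, -1.0]]
ft_force: [0.4, -0.4, 1.3]
grip_width: 0.0211
gripper_force: 59.6
```

Head gripped (21 mm, 60 N). Lift.

```bash
echo '[[[0, 0, -0.005], 0, 0.01], [[0, 0, -0.01], 0, 0.01], [[0, 0, -0.02], 0, 0.01], [[0, 0, -0.02], 0, 0.01], [[0, 0, -0.02], 0, 0.01], [[0, 0, -0.01], 0, 0.01], [[0, 0, 0], 0, 0.01], [[0, 0, 0], 0, 0.01], [[0, 0, 0], 0, 0.01]]' | python3 nudge.py
python3 -c "
from h import *
a=snap('wrist','w5');b=snap('scene','s5')
f=lambda i,x,y,w,h,k:cv2.resize(i['pixels'][y:y+h,x:x+w,::-1],None,fx=k,fy=k,interpolation=cv2.INTER_CUBIC)
cv2.imwrite('pics/z5.png',np.hstack([f(a,196,160,110,130,4),f(b,270,125,45,65,8)]))"
```

```text
time_s: 7.7
position: [0.5709, 0.1478, 0.2088]
tool_rot: [[0.146, 0.989, -0.002], [0.989, -0.146, -0.0], [-0.0, -0.002, -1.0]]
ft_force: [0.3, 0.5, -1.7]
grip_width: 0.0215
gripper_force: 59.5
```

View pics/z5.png

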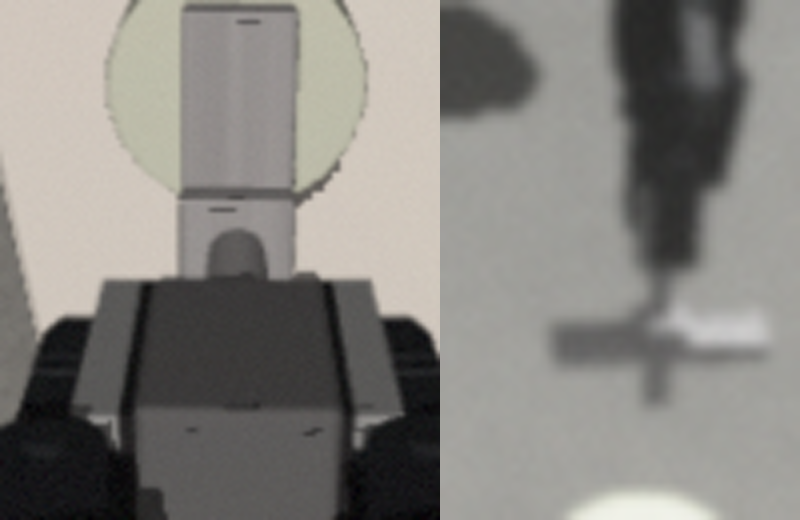

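The gauge hangs squarely in the jaws: bar end at (255.8,161.6) in the wrist image, hub front-top edge at row ~209, head front-top edge at row ~262. In the scene view the rod tip is at about (296.9,175.6). I'll compute the in-hand offset from those edges.

```bash
python3 -c "
from h import *
from scipy.optimize import least_squares
w=load('w5');s=load('s5');T=np.array([.5709,.1478]);tx=np.array([.146,.989])
px=lambda x,y:((x+.5)/4-.5+196,(y+.5)/4-.5+160)
obs=[(37,.008,px(239,8)),(9,.008,px(237,188)),(9,.015,px(237,198)),(11,None,px(239,408)),(11,-1,px(243,280))]
def f(p):
  e,u,d=p;r=[]
  for a,h,c in obs:
    z=u+h if h not in(None,-1) else u-d+(.102 if h is None else .068)
    r.append(wproj(w,[*(T+tx*(e+a/1e3)),z])[1]-c[1])
  z=u-d;r.append(proj(s,[*(T+tx*e),z])[1]-175.6);return r
q=least_squares(f,[0,.19,.025]);print(q.x,np.round(q.fun,2))
e=q.x[0];print([ (wonz(w,*px(*c),q.x[1]+h)[:2]-T).round(4) for c,h in(((239,8),.008),((238,198),.015))], tx*.037,tx*.009)
print(proj(s,[*(T+tx*e),q.x[1]-q.x[2]]))
"
```

```text
[-0.00053363  0.18354801  0.02020558] [ 1.43 -1.15  0.23  0.63 -1.26 -0.79]
[array([0.0066, 0.0368]), array([0.0023, 0.0084])] [0.005402 0.036593] [0.001314 0.008901]
[295.52240656 174.80534834]
```

```bash
echo '[[[-0.015, 0.003, 0], 0, 0.01], [[-0.03, 0.006, 0], 0, 0.01], [[-0.04, 0.008, 0], 0, 0.01], [[-0.04, 0.008, 0], 0, 0.01], [[-0.04, 0.008, 0], 0, 0.01], [[-0.04, 0.008, 0], 0, 0.01], [[-0.04, 0.008, 0], 0, 0.01], [[-0.04, 0.008, 0], 0, 0.01], [[-0.04, 0.008, 0], 0, 0.01], [[-0.04, 0.008, 0], 0, 0.01]]' | python3 nudge.py; echo '[[[-0.03, 0.006, 0], 0, 0.01], [[-0.015, 0.005, 0], 0, 0.01], [[0, 0, 0], 0, 0.01], [[0, 0, 0], 0, 0.01], [[0, 0, 0], 0, 0.01]]' | python3 nudge.py
python3 - <<'E'
from h import *
w=snap('wrist','w6');g=cv2.cvtColor(w['pixels'],cv2.COLOR_RGB2GRAY)
p=wproj(w,[.6027,-.1875,.094]);print(p)
x,y=p.astype(int);c=g[y-16:y+17,x-16:x+17];print(c[::2,::2])
E
```

```text
time_s: 8.8
position: [0.5897, -0.2265, 0.2096]
tool_rot: [[0.146, 0.989, -0.0], [0.989, -0.146, 0.0], [0.0, -0.001, -1.0]]
ft_force: [0.4, 0.7, -2.2]
grip_width: 0.0216
gripper_force: 59.5
time_s: 9.3
position: [0.5945, -0.2693, 0.21]
tool_rot: [[0.145, 0.989, -0.0], [0.989, -0.145, 0.0], [0.0, -0.0, -1.0]]
ft_force: [1.0, -0.1, -2.3]
grip_width: 0.0214
gripper_force: 59.6
[249.74412935  92.99213961]
[[221 221 222 222 222 221 221 222 222 223 222 222 222 222 222 222 220]
 [222 222 221 221 221 221 223 221 222 221 222 222 221 222 221 222 222]
 [221 222 221 221 220 221 222 222 222 221 222 221 221 223 222 221 223]
 [223 221 221 222 221 222 221 221 221 221 221 221 222 222 221 222 222]
 [222 221 222 221 221 222 221 220 221 220 221 221 222 221 222 222 222]
 [222 221 221 221 221 221 221 221 221 220 218 219 221 221 220 221 222]
 [221 222 221 221 220 221 222 221 201 147 125 148 176 221 221 222 221]
 [221 221 221 221 221 221 221 188 118  85  83  86 107 170 220 222 221]
 [221 220 221 220 221 221 210 142  89 100 102 105  93 139 209 222 221]
 [221 221 221 220 221 220 202 123  98 103 102 103 102 100 190 221 221]
 [220 221 222 221 221 221 206 136 101 101 104 102 102 117 197 221 221]
 [220 220 219 220 220 221 216 166 104 103 101 103 104 165 213 220 220]
 [221 220 220 221 220 220 220 210 174 120 108 121 161 209 220 221 220]
 [220 220 221 220 221 220 220 220 215 210 208 211 216 219 220 220 219]
 [221 221 221 221 220 220 221 220 219 220 220 220 220 220 220 219 220]
 [221 219 221 221 221 221 221 220 220 219 219 220 220 221 219 220 220]
 [220 220 220 221 219 220 221 219 220 220 220 219 220 220 219 219 220]]
```

```bash
cat >> h.py <<'E'
def bore(w,g0=(.6027,-.1875,.094)):
    g=cv2.cvtColor(w['pixels'],cv2.COLOR_RGB2GRAY);u,v=wproj(w,g0).astype(int);o=np.array([u-25,v-25])
    c=cv2.resize(g[v-25:v+26,u-25:u+26],None,fx=8,fy=8,interpolation=cv2.INTER_CUBIC)
    for th in(212,160):
        k=[x for x in cv2.findContours((c<th).astype(np.uint8),0,1)[0] if 2000<cv2.contourArea(x)<40000]
        k=min(k,key=lambda x:abs(x[:,0].mean(0)-204).sum())
        P=np.array([wonz(w,*((a+.5)/8-.5+o),g0[2])[:2] for a in k[:,0]])
        A=np.c_[2*P,np.ones(len(P))];s=np.linalg.lstsq(A,(P**2).sum(1),rcond=None)[0]
        print(th,s[:2].round(5),'diam',(2e3*np.sqrt(s[2]+s[:2]@s[:2])).round(2))
E
python3 -c "
from h import *
bore(load('w6'))
E=load('w6')['extrinsics'];print(-E[:3,:3].T@E[:3,3])"
echo '[[[0.015, 0.004, 0], 0, 0.01], [[0.015, 0.004, 0], 0, 0.01], [[0, 0, 0], 0, 0.01], [[0, 0, 0], 0, 0.01], [[0, 0, 0], 0, 0.01]]' | python3 nudge.py
python3 -c "
from h import *
bore(snap('wrist','w7'))"
```

```text
212 [ 0.60563 -0.18926] diam 15.24
160 [ 0.6056  -0.18912] diam 12.78
[ 0.60594958 -0.19509658  0.37331718]
time_s: 9.85
position: [0.607, -0.2414, 0.2099]
tool_rot: [[0.145, 0.989, -0.0], [0.989, -0.145, -0.0], [-0.0, -0.0, -1.0]]
ft_force: [-0.2, -0.9, -1.7]
grip_width: 0.0212
gripper_force: 59.5
212 [ 0.60569 -0.18934] diam 16.31
160 [ 0.60567 -0.18906] diam 12.78
```

```bash
echo '[[[0.02, -0.004, 0], 0, 0.01], [[0.02, -0.004, 0.005], 0, 0.01], [[0.0114, -0.0022, 0.01], 0, 0.01], [[0, 0, 0.015], 0, 0.01], [[0, 0, 0.015], 0, 0.01], [[0, 0, 0.01], 0, 0.01], [[0, 0, 0], 0, 0.01], [[0, 0, 0], 0, 0.01], [[0, 0, 0], 0, 0.01]]' | python3 nudge.py
python3 -c "
from h import *
s=snap('scene','s8');s0=load('scene0')
f=lambda i,x,y,w,h,k:cv2.resize(i['pixels'][y:y+h,x:x+w,::-1],None,fx=k,fy=k,interpolation=cv2.INTER_CUBIC)
cv2.imwrite('pics/z8.png',np.hstack([f(s,155,185,50,70,8),f(s0,155,185,50,70,8)]))
print(proj(s0,[.6056,-.1892,.094]),proj(s0,[.604,-.189,.094]),proj(s,[.604,-.189,.109]))"
```

```text
time_s: 10.8
position: [0.6047, -0.1894, 0.1558]
tool_rot: [[0.146, 0.989, 0.001], [0.989, -0.146, -0.001], [-0.0, 0.001, -1.0]]
ft_force: [-0.5, 0.6, -1.3]
grip_width: 0.0214
gripper_force: 59.5
[179.40218064 218.69433972] [179.46089967 218.30630117] [178.60914198 214.13841626]
```

View pics/z8.png

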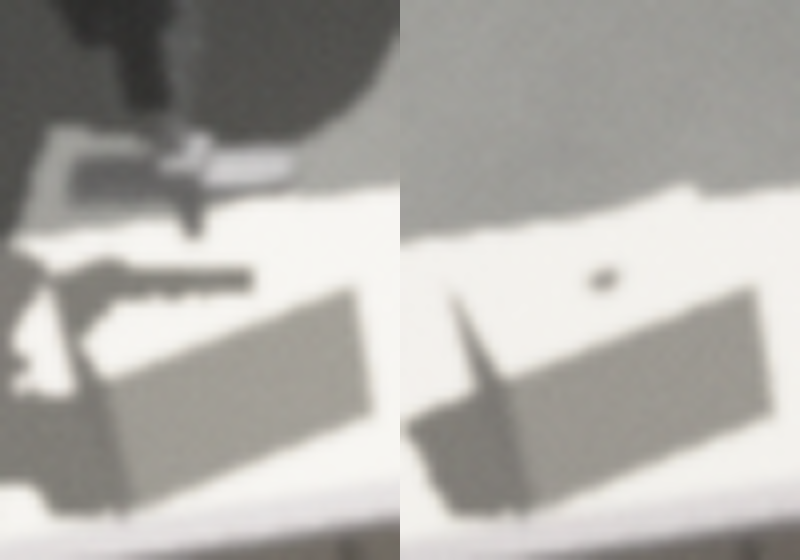

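The scene zoom shows the rod tip at (179,214.7) just above the bore, which is at (180.3,219.9) in the first picture. That is aligned to about 1 mm, with the bore slightly toward +y, so I'll shift 1 mm along tool x and feel my way down.

```bash
echo '[[[0.001, 0, 0.004], 0, 0.01], [[0, 0, 0.005], 0, 0.01], [[0, 0, 0], 0, 0.01], [[0, 0, 0], 0, 0.01]]' | python3 nudge.py; echo '[[[0, 0, 0.0015], 0, 0.01], [[0, 0, 0.0015], 0, 0.01], [[0, 0, 0], 0, 0.01]]' | python3 nudge.py; echo '[[[0, 0, 0.001], 0, 0.01], [[0, 0, 0.001], 0, 0.01], [[0, 0, 0], 0, 0.01]]' | python3 nudge.py;echo '[[[0, 0, 0.001], 0, 0.01], [[0, 0, 0.001], 0, 0.01], [[0, 0, 0], 0, 0.01]]' | python3 nudge.py
```

```text
time_s: 11.25
position: [0.6045, -0.1882, 0.1457]
tool_rot: [[0.146, 0.989, -0.0], [0.989, -0.146, 0.0], [0.0, -0.0, -1.0]]
ft_force: [-0.1, -0.0, -0.7]
grip_width: 0.0212
gripper_force: 59.5
time_s: 11.55
position: [0.6044, -0.1882, 0.1427]
tool_rot: [[0.146, 0.989, -0.0], [0.989, -0.146, 0.0], [0.0, -0.0, -1.0]]
ft_force: [-0.7, 0.2, -1.8]
grip_width: 0.0212
gripper_force: 59.5
time_s: 11.85
position: [0.6045, -0.1881, 0.1408]
tool_rot: [[0.146, 0.989, -0.0], [0.989, -0.146, 0.0], [0.0, -0.0, -1.0]]
ft_force: [1.5, 0.3, -1.2]
grip_width: 0.0214
gripper_force: 59.5
time_s: 12.15
position: [0.6044, -0.1882, 0.1387]
tool_rot: [[0.146, 0.989, -0.0], [0.989, -0.146, 0.0], [0.0, -0.0, -1.0]]
ft_force: [-0.2, 0.2, -1.1]
grip_width: 0.0214
gripper_force: 59.5
```

```bash
echo '[[[0, 0, 0.001], 0, 0.01], [[0, 0, 0.001], 0, 0.01], [[0, 0, 0], 0, 0.01]]' | python3 nudge.py;echo '[[[0, 0, 0.001], 0, 0.01], [[0, 0, 0], 0, 0.01]]' | python3 nudge.py | grep -E "pos|ft";echo '[[[0, 0, 0.001], 0, 0.01], [[0, 0, 0], 0, 0.01]]' | python3 nudge.py| grep -E "pos|ft"
```

```text
time_s: 12.45
position: [0.6045, -0.1882, 0.1368]
tool_rot: [[0.146, 0.989, -0.0], [0.989, -0.146, 0.0], [0.0, -0.0, -1.0]]
ft_force: [-0.3, -0.7, -1.5]
grip_width: 0.0213
gripper_force: 59.5
position: [0.6045, -0.1882, 0.1358]
ft_force: [-0.0, -0.4, 0.2]
position: [0.6046, -0.1884, 0.1349]
ft_force: [0.0, -0.3, -1.9]
```

```bash
echo '[[[0, 0, 0.001], 0, 0.01], [[0, 0, 0.001], 0, 0.01], [[0, 0, 0], 0, 0.01]]' | python3 nudge.py| grep -E "pos|ft";echo '[[[0, 0, 0.001], 0, 0.01], [[0, 0, 0.001], 0, 0.01], [[0, 0, 0], 0, 0.01]]' | python3 nudge.py | grep -E "pos|ft";echo '[[[0, 0, 0.001], 0, 0.01], [[0, 0, 0.001], 0, 0.01], [[0, 0, 0], 0, 0.01]]' | python3 nudge.py| grep -E "pos|ft"
```

```text
position: [0.6046, -0.1884, 0.1329]
ft_force: [0.1, -1.8, -2.7]
position: [0.6045, -0.1884, 0.1309]
ft_force: [-0.3, -3.0, -1.2]
position: [0.6045, -0.1883, 0.1288]
ft_force: [1.9, -3.8, -0.4]
```

The rod is in the bore and the wall is pushing it toward -y, so I'll ease back.

```bash
echo '[[[-0.0012, 0, 0], 0, 0.01], [[0, 0, 0], 0, 0.01], [[0, 0, 0], 0, 0.01]]' | python3 nudge.py| grep -E "pos|ft";echo '[[[0, 0, 0.001], 0, 0.01], [[0, 0, 0.001], 0, 0.01], [[0, 0, 0], 0, 0.01]]' | python3 nudge.py | grep -E "pos|ft";echo '[[[0, 0, 0.001], 0, 0.01], [[0, 0, 0.001], 0, 0.01], [[0, 0, 0], 0, 0.01]]' | python3 nudge.py| grep -E "pos|ft";echo '[[[0, 0, 0.001], 0, 0.01], [[0, 0, 0.001], 0, 0.01], [[0, 0, 0], 0, 0.01]]' | python3 nudge.py| grep -E "pos|ft"
```

```text
position: [0.6042, -0.189, 0.1287]
ft_force: [-0.2, 0.2, -1.8]
position: [0.6042, -0.1891, 0.1266]
ft_force: [0.4, 0.1, -1.5]
position: [0.6043, -0.1893, 0.1247]
ft_force: [-0.4, -0.4, -2.5]
position: [0.6042, -0.1893, 0.1227]
ft_force: [-0.3, -0.4, -1.3]
```

```bash
for k in 1; do echo '[[[0, 0, 0.001], 0, 0.01], [[0, 0, 0.001], 0, 0.01], [[0, 0, 0], 0, 0.01]]' | python3 nudge.py| grep -E "pos|ft";echo '[[[0, 0, 0.001], 0, 0.01], [[0, 0, 0.001], 0, 0.01], [[0, 0, 0], 0, 0.01]]' | python3 nudge.py | grep -E "pos|ft";echo '[[[0, 0, 0.001], 0, 0.01], [[0, 0, 0.001], 0, 0.01], [[0, 0, 0], 0, 0.01]]' | python3 nudge.py| grep -E "pos|ft";echo '[[[0, 0, 0.001], 0, 0.01], [[0, 0, 0.001], 0, 0.01], [[0, 0, 0], 0, 0.01]]' | python3 nudge.py| grep -E "pos|ft";done
```

```text
position: [0.6043, -0.1893, 0.1207]
ft_force: [0.5, -0.6, -1.8]
position: [0.6043, -0.1893, 0.1187]
ft_force: [-0.3, 0.2, -1.4]
position: [0.6043, -0.1893, 0.1167]
ft_force: [-0.2, -0.2, -1.3]
position: [0.6043, -0.1894, 0.1149]
ft_force: [-0.2, 0.6, -1.8]
```

```bash
echo '[[[0, 0, 0.001], 0, 0.01], [[0, 0, 0.001], 0, 0.01], [[0, 0, 0], 0, 0.01]]' | python3 nudge.py| grep -E "pos|ft";echo '[[[0, 0, 0.001], 0, 0.01], [[0, 0, 0.001], 0, 0.01], [[0, 0, 0], 0, 0.01]]' | python3 nudge.py | grep -E "pos|ft";echo '[[[0, 0, 0.001], 0, 0.01], [[0, 0, 0], 0, 0.01]]' | python3 nudge.py| grep -E "pos|ft";echo '[[[0, 0, 0.001], 0, 0.01], [[0, 0, 0], 0, 0.01]]' | python3 nudge.py| grep -E "pos|ft"
```

```text
position: [0.6044, -0.1894, 0.1131]
ft_force: [-1.0, -0.4, 1.5]
position: [0.6044, -0.1894, 0.1108]
ft_force: [-0.5, 1.3, 0.4]
position: [0.6044, -0.1894, 0.1098]
ft_force: [-0.5, 0.1, 1.2]
position: [0.6044, -0.1894, 0.1088]
ft_force: [-0.9, 0.6, 1.3]
```

The crossbar sits on the block from TCP z≈0.1135 and the rod is now sliding through it. I'll continue in small steps until it bottoms out.

```bash
for k in 1; do echo '[[[0, 0, 0.0005], 0, 0.01], [[0, 0, 0.0005], 0, 0.01], [[0, 0, 0], 0, 0.01]]' | python3 nudge.py| grep -E "pos|ft";echo '[[[0, 0, 0.0005], 0, 0.01], [[0, 0, 0.0005], 0, 0.01], [[0, 0, 0], 0, 0.01]]' | python3 nudge.py | grep -E "pos|ft";echo '[[[0, 0, 0.0005], 0, 0.01], [[0, 0, 0.0005], 0, 0.01], [[0, 0, 0], 0, 0.01]]' | python3 nudge.py| grep -E "pos|ft";echo '[[[0, 0, 0.0005], 0, 0.01], [[0, 0, 0.0005], 0, 0.01], [[0, 0, 0], 0, 0.01]]' | python3 nudge.py| grep -E "pos|ft"; done
```

```text
position: [0.6044, -0.1894, 0.1079]
ft_force: [-1.3, 0.1, 1.3]
position: [0.6044, -0.1894, 0.1068]
ft_force: [-0.4, 0.1, 1.7]
position: [0.6044, -0.1894, 0.1058]
ft_force: [-0.8, -0.2, 1.7]
position: [0.6044, -0.1894, 0.1048]
ft_force: [-0.7, -0.2, 1.2]
```

```bash
for k in 1; do echo '[[[0, 0, 0.0005], 0, 0.01], [[0, 0, 0.0005], 0, 0.01], [[0, 0, 0], 0, 0.01]]' | python3 nudge.py| grep -E "pos|ft";echo '[[[0, 0, 0.0005], 0, 0.01], [[0, 0, 0.0005], 0, 0.01], [[0, 0, 0], 0, 0.01]]' | python3 nudge.py | grep -E "pos|ft"; done
```

```text
position: [0.6044, -0.1894, 0.1039]
ft_force: [-0.5, -0.2, 1.8]
position: [0.6044, -0.1894, 0.1028]
ft_force: [-0.1, 0.8, 2.0]
```

```bash
for k in 1; do echo '[[[0, 0, 0.0005], 0, 0.01], [[0, 0, 0.0005], 0, 0.01], [[0, 0, 0], 0, 0.01]]' | python3 nudge.py| grep -E "pos|ft|time";echo '[[[0, 0, 0.0005], 0, 0.01], [[0, 0, 0.0005], 0, 0.01], [[0, 0, 0], 0, 0.01]]' | python3 nudge.py | grep -E "pos|ft";echo '[[[0, 0, 0.0005], 0, 0.01], [[0, 0, 0.0005], 0, 0.01], [[0, 0, 0], 0, 0.01]]' | python3 nudge.py| grep -E "pos|ft"; done
```

```text
time_s: 19.25
position: [0.6043, -0.1894, 0.1018]
ft_force: [0.1, -0.3, 2.2]
position: [0.6043, -0.1894, 0.1008]
ft_force: [0.2, 0.1, 1.7]
position: [0.6044, -0.1894, 0.0998]
ft_force: [-0.3, 0.5, 2.0]
```

```bash
for k in 1; do echo '[[[0, 0, 0.0005], 0, 0.01], [[0, 0, 0.0005], 0, 0.01], [[0, 0, 0], 0, 0.01]]' | python3 nudge.py| grep -E "pos|ft|time";echo '[[[0, 0, 0.0005], 0, 0.01], [[0, 0, 0.0005], 0, 0.01], [[0, 0, 0], 0, 0.01]]' | python3 nudge.py | grep -E "pos|ft"; done
```

```text
time_s: 20.15
position: [0.6043, -0.1894, 0.0988]
ft_force: [0.3, -0.2, 2.0]
position: [0.6044, -0.1894, 0.0979]
ft_force: [-1.0, 0.1, 1.2]
```

```bash
echo '[[[0, 0, 0.0005], 0, 0.01], [[0, 0, 0.0005], 0, 0.01], [[0, 0, 0], 0, 0.01]]' | python3 nudge.py| grep -E "pos|ft|time"
```

```text
time_s: 20.75
position: [0.6044, -0.1894, 0.0968]
ft_force: [1.1, -0.6, 2.0]
```

```bash
echo '[[[0, 0, 0.0005], 0, 0.01], [[0, 0, 0.0005], 0, 0.01], [[0, 0, 0], 0, 0.01]]' | python3 nudge.py| grep -E "pos|ft|time"
```

```text
time_s: 21.05
position: [0.6043, -0.1894, 0.0958]
ft_force: [0.5, -0.9, 2.3]
```

```bash
echo '[[[0, 0, 0.0005], 0, 0.01], [[0, 0, 0.0005], 0, 0.01], [[0, 0, 0], 0, 0.01]]' | python3 nudge.py| grep -E "pos|ft|time"
```

```text
time_s: 21.35
position: [0.6044, -0.1894, 0.0948]
ft_force: [-0.5, 0.0, 2.1]
```

```bash
echo '[[[0, 0, 0.0005], 0, 0.01], [[0, 0, 0.0005], 0, 0.01], [[0, 0, 0], 0, 0.01]]' | python3 nudge.py| grep -E "pos|ft|time"
```

```text
time_s: 21.65
position: [0.6044, -0.1894, 0.0938]
ft_force: [-0.1, -0.6, 0.5]
```

```bash
echo '[[[0, 0, 0.0005], 0, 0.01], [[0, 0, 0.0005], 0, 0.01], [[0, 0, 0], 0, 0.01]]' | python3 nudge.py| grep -E "pos|ft|time"
```

```text
time_s: 21.95
position: [0.6043, -0.1894, 0.0928]
ft_force: [0.9, -1.0, 0.8]
```

```bash
echo '[[[0, 0, 0.0005], 0, 0.01], [[0, 0, 0.0005], 0, 0.01], [[0, 0, 0], 0, 0.01]]' | python3 nudge.py| grep -E "pos|ft|time"
```

```text
time_s: 22.25
position: [0.6044, -0.1894, 0.0918]
ft_force: [0.3, -0.4, 1.1]
```

```bash
echo '[[[0, 0, 0.0005], 0, 0.01], [[0, 0, 0.0005], 0, 0.01], [[0, 0, 0], 0, 0.01]]' | python3 nudge.py| grep -E "pos|ft|time"
```

```text
time_s: 22.55
position: [0.6043, -0.1894, 0.0908]
ft_force: [0.2, -0.1, 0.9]
```

```bash
echo '[[[0, 0, 0.0005], 0, 0.01], [[0, 0, 0.0005], 0, 0.01], [[0, 0, 0], 0, 0.01]]' | python3 nudge.py| grep -E "pos|ft|time"
```

```text
time_s: 22.85
position: [0.6043, -0.1894, 0.0898]
ft_force: [0.3, -0.1, 1.2]
```

```bash
echo '[[[0, 0, 0.0005], 0, 0.01], [[0, 0, 0.0005], 0, 0.01], [[0, 0, 0], 0, 0.01]]' | python3 nudge.py| grep -E "pos|ft|time"
```

```text
time_s: 23.15
position: [0.6043, -0.1894, 0.0888]
ft_force: [0.3, 0.3, 2.1]
```

```bash
echo '[[[0, 0, 0.0005], 0, 0.01], [[0, 0, 0.0005], 0, 0.01], [[0, 0, 0], 0, 0.01]]' | python3 nudge.py| grep -E "pos|ft|time"
```

```text
time_s: 23.45
position: [0.6044, -0.1894, 0.0885]
ft_force: [-1.2, 0.9, 6.3]
```

```bash
echo '[[[0, 0, 0.0005], 0, 0.01], [[0, 0, 0.0005], 0, 0.01], [[0, 0, 0], 0, 0.01]]' | python3 nudge.py| grep -E "pos|ft|time"
```

```text
time_s: 23.75
position: [0.6045, -0.1895, 0.0884]
ft_force: [-2.4, 0.8, 11.9]
```

Bottomed out at TCP z≈0.0885. I'll press a touch more and hold.

```bash
echo '[[[0, 0, 0.0003], 0, 0.01], [[0, 0, 0], 0, 0.01], [[0, 0, 0], 0, 0.01], [[0, 0, 0], 0, 0.01], [[0, 0, 0], 0, 0.01]]' | python3 nudge.py| grep -E "pos|ft|time"; for k in 1; do echo '[[[0, 0, 0], 0, 0.01], [[0, 0, 0], 0, 0.01], [[0, 0, 0], 0, 0.01], [[0, 0, 0], 0, 0.01], [[0, 0, 0], 0, 0.01], [[0, 0, 0], 0, 0.01], [[0, 0, 0], 0, 0.01], [[0, 0, 0], 0, 0.01], [[0, 0, 0], 0, 0.01], [[0, 0, 0], 0, 0.01]]' | python3 nudge.py| grep -E "pos|ft|time";echo '[[[0, 0, 0], 0, 0.01], [[0, 0, 0], 0, 0.01], [[0, 0, 0], 0, 0.01], [[0, 0, 0], 0, 0.01], [[0, 0, 0], 0, 0.01], [[0, 0, 0], 0, 0.01], [[0, 0, 0], 0, 0.01], [[0, 0, 0], 0, 0.01], [[0, 0, 0], 0, 0.01], [[0, 0, 0], 0, 0.01]]' | python3 nudge.py| grep -E "pos|ft|time|grip"; done
python3 -c "
from h import *
a=snap('wrist','w9');b=snap('scene','s9')
f=lambda i,x,y,w,h,k:cv2.resize(i['pixels'][y:y+h,x:x+w,::-1],None,fx=k,fy=k,interpolation=cv2.INTER_CUBIC)
cv2.imwrite('pics/z9.png',np.hstack([f(a,186,140,130,150,3),f(b,150,190,60,75,6)]))"
```

```text
time_s: 24.25
position: [0.6045, -0.1895, 0.0884]
ft_force: [-3.3, 1.0, 14.4]
time_s: 25.25
position: [0.6045, -0.1895, 0.0884]
ft_force: [-3.3, 1.2, 13.4]
time_s: 26.25
position: [0.6045, -0.1895, 0.0884]
ft_force: [-3.5, 2.0, 13.6]
grip_width: 0.0215
gripper_force: 61.5
```

View pics/z9.png

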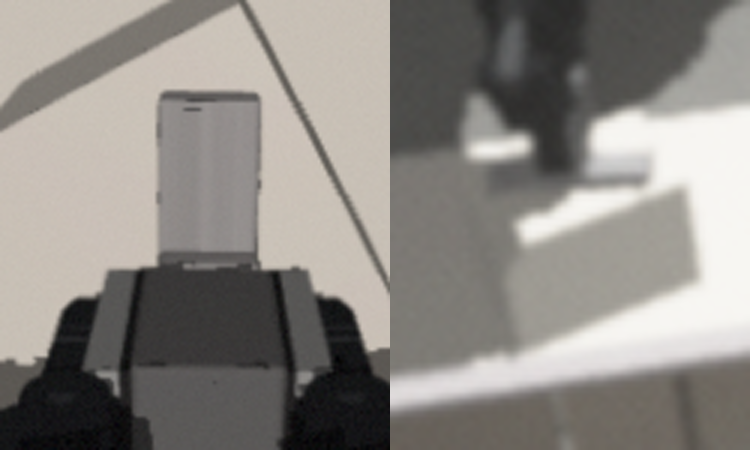

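The crossbar lies flat on the block and the push held at about 12 N for over 2 s. Now I'll ease the push, open and retreat.

```bash
echo '[[[0, -0.0003, -0.0005], 0, 0.01], [[0, -0.0003, -0.0005], 0, 0.01], [[0, 0, -0.0004], 0, 0.01], [[0, 0, 0], 0, 0.01], [[0, 0, 0], 0, 0.01]]' | python3 nudge.py| grep -E "pos|ft|time"; echo '[[[0, 0, 0], 0, 0.03], [[0, 0, 0], 0, 0.06], [[0, 0, 0], 0, 0.085], [[0, 0, 0], 0, 0.085], [[0, 0, 0], 0, 0.085], [[0, 0, 0], 0, 0.085], [[0, 0, 0], 0, 0.085], [[0, 0, 0], 0, 0.085]]' | python3 nudge.py
echo '[[[0, 0, -0.005], 0, 0.085], [[0, 0, -0.015], 0, 0.085], [[0, 0, -0.025], 0, 0.085], [[0, 0, -0.03], 0, 0.085], [[0, 0, -0.03], 0, 0.085], [[0, 0, -0.03], 0, 0.085], [[0, 0, -0.02], 0, 0.085], [[0, 0, 0], 0, 0.085], [[0, 0, 0], 0, 0.085]]' | python3 nudge.py
python3 -c "
from h import *
w=snap('wrist','w10');s=snap('scene','s10')
f=lambda i,x,y,w,h,k:cv2.resize(i['pixels'][y:y+h,x:x+w,::-1],None,fx=k,fy=k,interpolation=cv2.INTER_CUBIC)
cv2.imwrite('pics/z10.png',np.hstack([f(w,206,130,100,110,4),f(s,150,180,60,75,6)[:440]])) if 0 else np.savez('pics/x.npz',a=1)
g=cv2.cvtColor(w['pixels'],cv2.COLOR_RGB2GRAY);p=wproj(w,[.6055,-.1892,.147]).astype(int);print(p);print(g[p[1]-50:p[1]+26:4,p[0]-26:p[0]+27:4])
g=cv2.cvtColor(s['pixels'],cv2.COLOR_RGB2GRAY);p=proj(s,[.6045,-.1892,.1]).astype(int);print(p);print(g[p[1]-26:p[1]+8:2,p[0]-14:p[0]+20:2])"
```

```text
time_s: 26.85
position: [0.6042, -0.1894, 0.0885]
ft_force: [1.3, 0.3, 6.0]
time_s: 27.65
position: [0.6037, -0.1893, 0.088]
tool_rot: [[0.146, 0.989, -0.0], [0.989, -0.146, 0.0], [0.0, -0.0, -1.0]]
ft_force: [0.4, 0.2, -0.1]
grip_width: 0.0848
gripper_force: 0.0
time_s: 28.55
position: [0.6036, -0.1892, 0.2427]
tool_rot: [[0.146, 0.989, -0.0], [0.989, -0.146, 0.0], [0.0, -0.0, -1.0]]
ft_force: [0.5, 0.6, 0.2]
grip_width: 0.0851
gripper_force: 0.0
[255 184]
[[169 122 173 201 202 202 201 202 202 201 180 196 199 197]
 [165 200 200 200 196 144 141 149 147 195 200 196 196 198]
 [200 200 201 201 199 145 146 146 148 193 202 158 198 196]
 [200 201 200 199 199 145 144 146 149 193 201 199 195 197]
 [201 200 201 201 197 147 144 147 150 185 202 201 158 197]
 [200 200 201 200 200 144 143 146 150 187 201 200 201 196]
 [199 201 201 199 199 143 144 146 150 188 200 200 200 137]
 [200 199 199 199 199 145 141 146 150 181 199 203 201 201]
 [199 198 202 200 130  59  58  56  58  60 199 201 198 201]
 [197 200 199 199 104  58  58  58  57  57 197 198 198 199]
 [201 200 201 199  96  96  94  92  92  95 179 19
[... 1001 characters left out ...]
160 162 144 133 134 135 127 158 165 166 166 166 167 167 169]
 [162 161 161 157 137 123 123 125 114 152 164 166 168 168 169 170 167]
 [161 161 162 155 114  88  84  83  96 148 170 187 215 209 175 174 179]
 [162 161 161 159 119  79  78  78  91 165 226 239 245 242 234 235 237]
 [169 167 177 190 171  89  79  78  91 206 243 245 245 245 245 245 246]
 [233 234 234 238 226 106  79  81  95 206 239 237 234 232 236 245 246]
 [243 228 190 173 144  96  87  89  99 176 207 208 207 204 215 244 245]
 [240 194 115 102 101 104 105 106 114 169 190 189 189 195 214 244 246]
 [228 161 112 106 107 110 112 114 121 132 154 155 178 185 223 240 232]
 [217 177 158 174 179 181 181 198 230 232 237 237 241 233 216 191 171]]
```

The gauge stands upright with its bar flat on the block and the head centred over it. The gripper is clear, so I'll hand in.

```bash
python3 -c "
from rig import env
print(env.close_job())"
```

```text
the job is handed in; nothing more can be done
None
```

I measured the pocket and handed the job in, but no verdict came back: the rod was held on the pocket floor for over 2 s at an estimated 12 N (from the wrist force), then released, and the gauge stands upright with its crossbar flat on the block, ready to read; nothing suggested the dish, cup or dispenser were touched, though I did not re-measure them.

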